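# Hold the fuse box cover down for screwing

## Robot

A 6-joint arm with a two-finger parallel gripper is mounted at the origin on the work surface. World frame = base frame: x ahead of the robot, y to its left, z up, the work surface at z = 0. Lengths are in m, angles in rad, forces in N, time in s.
With the tool pointing down it reaches from about 0.3 to 0.875 m from the base axis. Payload 6.4 kg.
Tool frame: the origin (TCP) lies at the very end of the fingers, on their centre line; the grasp point (between the pads) lies ctrl.grip_point_offset behind it (ctrl.grip_point_offset is the distance from the TCP to the grasp point, in m); z points along the fingers, x is the direction in which the jaws open and shut, and the axes are right-handed (so a half turn about z gives the same grasp; the last joint's range is limited). The gripper opens to 85 mm and grips with 20 to 120 N. Pads are 22 mm wide; open, the fingers measure 114 mm over their backs; the gripper's body (76 mm by 85 mm) begins 54 mm behind the grasp point. The pads swing forward as they close: fully open they stand 13 mm farther back than shut.
Start: joints at [0.906, 0.181, 1.607, -0, 1.354, -0.206], TCP at [0.255, 0.516, 0.231] pointing down, gripper open.
Joint ranges: [-2.99, 2.99], [-0.89, 2.07], [0.3, 2.58], [-1.14, 4.28], [0, 2.63], [-3.12, 3.12]. Speed limits (rad/s): [2.57, 2.57, 3.01, 3.14, 3.14, 3.14].

## Interface

Orientations are given as a unit quaternion [w, x, y, z].
In Python, from bench import get_obs, viewer, workorder, ctrl gives the robot as it stands. The module is installed in compiled form; this text tells all that it offers.
- The arm moves only by the tool move_arm, never from a script. Its argument "increments" is a list of rows, each an object of numbers: "tx", "ty", "tz": the shift along the tool's x, y, z in m; "turn": the turn about the tool's z in degrees. A call has 1 to 20 rows; each row is the pose to reach, as a shift and turn from the pose commanded when the call began, along the tool's axes at that moment; what a row does not reach only later rows make up. A row lasts 1/12 s, in which the tool goes at most 41.7 mm and 7.16 degrees, less where a joint would pass 70% of its speed; a pose out of reach is approached as far as the arm can. A call with a gripper value outside its range is refused whole. "gripper" is the opening, from 0 (shut) to 1 (fully open), set as the call begins (left out, the last holds). The fingers move at their own pace and stop on an object; the grip force is fixed at half the most. Time passes only in rows, so rows that repeat a pose let the fingers close. It gives the time, the measured TCP pose, the force and the opening at its end, in the units of the state.
- get_obs(): the state, without advancing time (a new reading comes with each control period).
- viewer.camera(name): name is "scene" or "top" or "wrist"; returns (picture, depth): 420x560x3 uint8, red, green, blue; 420x560 float32, m along the optical axis (not along the pixel's ray), 0 where there is no reading.
- viewer.get_calibration(name): a dict with "intrinsics" (3x3 intrinsics, pixels), "k1" (the pictures are not rectified: a ray, as slopes to the right and down, at radius r is drawn at 1 + k1 r^2 times it, then the intrinsics apply), "origin" and "attitude" of the camera in the world. Camera axes: x right, y up, looking along -z (the intrinsics and any distortion apply to the point x, -y, -z); pixel columns grow to the right and rows downward; lengths in m; the calibration is good to about 2 mm. A picture is of the moment at which its call begins: read the wrist's pose just before it. get_calibration takes no time and is no camera call; for the wrist camera it gives the pose at the moment of the call.
- workorder.hand_in(): hands the job in, once; it reports no verdict.
The state is a dict: "time_s": time; "q": joint angles; "dq": joint speeds; "joint_efforts": joint torques, N m; "eef_pos": TCP position; "eef_rot": TCP orientation; "wrist_force": force on the tool from outside, world axes, zero at the start; "torque": the same for the moment, N m; "opening": opening from 0.0 (shut) to 1.0 (fully open).
Only numpy, scipy, OpenCV 4.12 (cv2) and the standard library are available. Lean on these libraries where they do the work, as an engineer would, in place of code of your own. Each camera call takes 0.05 s, during which the arm holds its last target.

## Task

Pick up the loose orange cover, lower it without ramming over the two pins of the open fuse box so that it lies flat and square on the black sprung seal, and then press it down against the seal with a steady total load of about 15 N on the seal (at least 10 and at most 20 N, the cover's own weight included), so that I can drive in its screws. Finish while still holding it pressed like that: do not let go at the end. Leave the screwdriver, the screw tray and the jar where they are.

Things in the scene. Friction and masses are not known exactly. Their poses are not given: they have to be found in the camera images.
- cover: Loose orange cover plate, 150 (x) x 110 (y) x 8 mm, 200 to 300 g, lying flat on the bench. Origin: centre of its underside; z up. On its middle a black grip rib, 56 mm along x, 20 mm wide along y, 30 mm tall (top 38 mm above the origin): pinch it across y. Two 12 mm through holes at x = +48 and -48 mm, y = 0. Same after a half turn about z. Four light screw spots at the corners.
- housing: Grey open fuse box with coloured fuses, fixed; 150 (x) x 110 (y) mm, rim 64 mm above the bench, on a red plate 180 x 140 x 4 mm. Origin: centre of the plate's underside, at bench height; z up, x along the long side. Two upright steel pins, 8 mm diameter, at x = +48 and -48 mm, y = 0; tips 93 mm above the origin, coned over the last 8 mm. The cover fits over them either way round.
- seal: Black sprung sealing frame in the fuse box mouth, 140 x 100 mm, bars 10 mm wide, 11 mm proud of the rim; the cover rests on it. Origin: centre of its top face, on the housing's z axis, 75 mm above the housing's origin when unloaded. Moves only straight down, 1 mm per 2.5 N of load (15 N: 6 mm), hard stop at 10 mm (25 N). Pins reach 18 mm above it unloaded.
- screwdriver: Bystander: screwdriver lying on the bench. Leave it alone.
- screw_tray: Bystander: small open steel tray, 100 x 80 x 22 mm, with brass screws in it. Origin: centre of its underside. Leave it alone.
- jar: Bystander: jar with a red cap, 60 mm diameter, 85 mm tall. Origin: centre of its underside. Leave it alone.
Mind the look-alikes: they are no part of the job. Of the things like the cover, leave any that is green; of the rest the larger one is meant.

How it is judged:
On the way, in this order (a step that is already met when the one before it is completed fails the run):
1. the cover is lifted off the bench (height (world z) of cover above 0.085 m), for 0.1 s.
2. the cover is seated over the pins and pressed steadily on the seal with 10 to 20 N for 1.5 s (horizontal distance between cover and housing below 0.006 m and angle between the x axis of cover and the x axis of housing, either way round below 0.12 rad and angle between cover's own z axis and vertical below 0.06 rad and z of cover in the frame of housing below 0.0735 m and contact force between cover and seal between 10 and 20 N and contact force between any of the fingers, the arm and cover above 3 N), for 1.5 s.
At the end, for the whole second after the job is handed in: Robot still pressing the cover; cover over both pins, centred on the fuse box within 6 mm, square within 0.12 rad (either way round), level within 0.06 rad, underside below 73.5 mm above the housing origin, speed under 10 mm/s, force between cover and seal 10 to 20 N (all of step 2 and linear speed of cover below 0.01 m/s); the arm keeps its last pose, push and grip.
It fails at once if the screwdriver was disturbed (moved by over 25 mm) (distance of screwdriver from where it was at the start of the episode above 0.025 m).
It fails at once if the screw tray was disturbed (moved by over 25 mm) (distance of screw_tray from where it was at the start of the episode above 0.025 m).
It fails at once if the jar was disturbed (moved by over 25 mm) (distance of jar from where it was at the start of the episode above 0.025 m).
It fails at once if the cover was rammed onto the seal (over 45 N) (contact force between cover and seal above 45 N).
It also fails if it takes over 51 s, if anything falls off the work surface, if the arm or the gripper's body presses on something with over 40 N, if the wrist force passes 120 N, or if a joint passes its speed limit or range.

## Working session

There is one attempt and no reset: what is moved stays moved. The work goes in short steps, Python scripts to look and compute and a tool call to move; the robot and the scene stay as the last step left them, time stands still between calls to the robot, and variables do not carry over. Pictures are saved under pics/ and viewed, and the job is handed in when it is done.

Besides the shell and the picture viewer there is one more tool, called as a command line: name --argument value ..., lists and objects as JSON in quotes. move_arm: Moves the arm, as the interface text tells. Its arguments: {"type":"object","properties":{"increments":{"type":"array"},"gripper":{"type":"number"}},"required":["increments"]}

```bash
mkdir -p pics
cat > h.py <<'E'
import numpy as np, cv2
from bench import get_obs, viewer, workorder, ctrl
from scipy.spatial.transform import Rotation as R
def Rq(q): return R.from_quat([q[1],q[2],q[3],q[0]]).as_matrix()
def att(a):
    a=np.array(a,float); return a if a.shape==(3,3) else Rq(a)
def snap(n):
    c=viewer.get_calibration(n); p,d=viewer.camera(n); np.savez(f'{n}.npz',p=p,d=d,K=c['intrinsics'],k1=c['k1'],o=c['origin'],A=att(c['attitude'])); return p,d
def ray(n,u,v):
    z=np.load(n+'.npz'); K=z['K']; k1=float(z['k1'])
    D=np.array([k1,0,0,0],float)
    s=cv2.undistortPoints(np.array([[[u,v]]],float),K,D)[0,0]
    return z['o'], z['A']@np.array([s[0],-s[1],-1.]), z['d']
def atz(n,u,v,h):
    o,r,_=ray(n,u,v); return o+r*(h-o[2])/r[2]
def atd(n,u,v):
    o,r,d=ray(n,u,v); return o+r*d[int(round(v)),int(round(u))]
def save(name,p,s=1):
    p=cv2.resize(p,None,fx=s,fy=s,interpolation=cv2.INTER_CUBIC); cv2.imwrite('pics/'+name,p[:,:,::-1])
E
python3 - <<'E'
from h import *
for n in ['scene','top','wrist']:
    p,d=snap(n); save(n+'1.png',p,1.4 if n!='wrist' else 1)
    c=viewer.get_calibration(n); print(n,c)
print(get_obs(), ctrl.grip_point_offset)
E
```

```text
scene {'intrinsics': array([[401.59619228,   0.        , 274.44183449],
       [  0.        , 401.59619228, 211.08739908],
       [  0.        ,   0.        ,   1.        ]]), 'k1': -0.11346514030674766, 'origin': array([ 1.07043518, -0.16203281,  0.57466089]), 'attitude': array([0.80147138, 0.33706858, 0.20212695, 0.45074727])}
top {'intrinsics': array([[399.87607006,   0.        , 286.22306523],
       [  0.        , 399.87607006, 213.10918647],
       [  0.        ,   0.        ,   1.        ]]), 'k1': -0.04115669945730587, 'origin': array([0.50971725, 0.08091943, 0.88347548]), 'attitude': array([ 0.71454943,  0.03289579, -0.05290048, -0.69680594])}
wrist {'intrinsics': array([[349.16538808,   0.        , 279.57209627],
       [  0.        , 349.16538808, 210.37187388],
       [  0.        ,   0.        ,   1.        ]]), 'k1': -0.020775626847118266, 'origin': array([0.18553387, 0.54954272, 0.37232252]), 'attitude': array([ 0.83968172, -0.12783859, -0.07878419,  0.52190512])}
{'time_s': 0.15, 'q': array([ 9.05685770e-01,  1.81425125e-01,  1.60775115e+00,  1.45806745e-05,
        1.35378407e+00, -2.06285553e-01]), 'dq': array([-0.00237666, -0.00205329, -0.00284861, -0.00180219, -0.00014907,
       -0.00185512]), 'joint_efforts': array([ 8.27612639e-04, -4.45257533e+01, -3.51693571e+01, -1.67402009e-04,
        5.77451705e-03,  7.02049022e-06]), 'eef_pos': array([0.25437999, 0.51521521, 0.23057345]), 'eef_rot': array([ 2.27609132e-04,  8.49381272e-01,  5.27779297e-01, -6.44895213e-04]), 'wrist_force': array([-0.67378322,  0.68932468,  1.35876615]), 'torque': array([-0.07017112, -0.00628253, -0.00153466]), 'opening': 0.9997736139800967} 0.0187
```

View pics/top1.png

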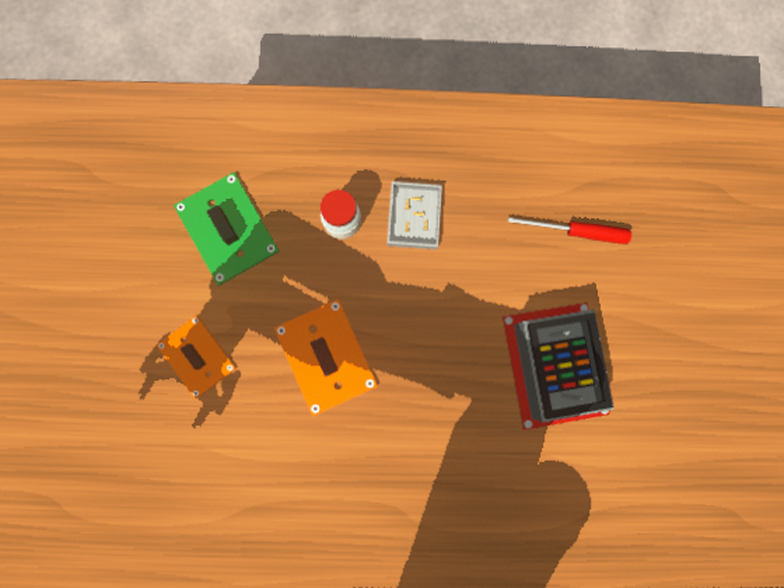

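View pics/scene1.png

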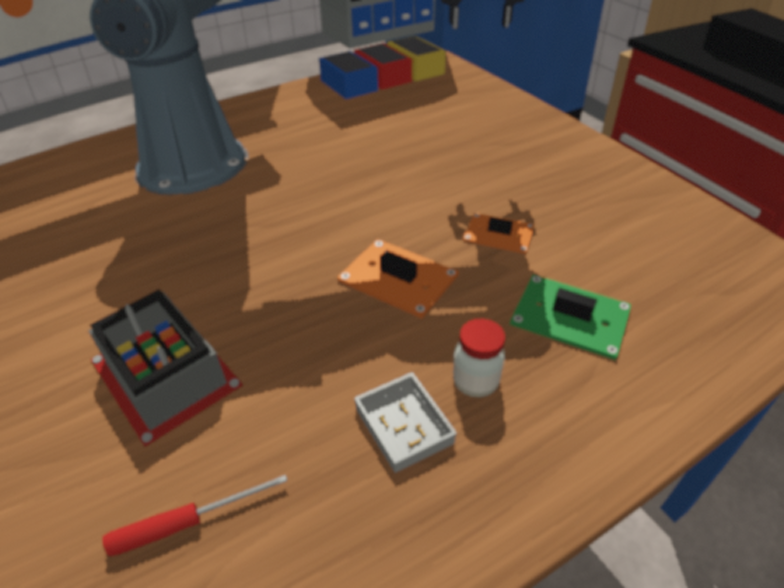

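View pics/wrist1.png

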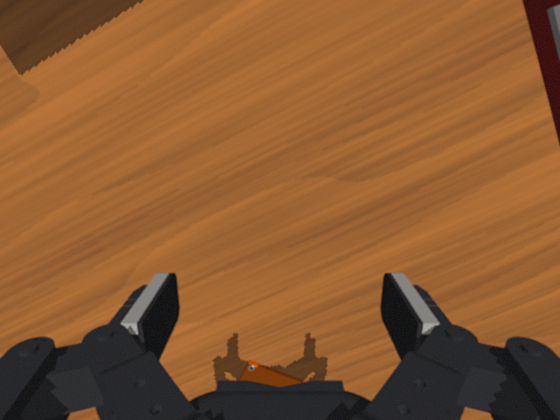

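Candidates in the top view, in displayed pixels: green plate (225,228), which is excluded; small orange plate (197,357); larger orange plate (326,357). I choose the larger orange one. Next is a close crop of it and of the fuse box, with measurements.

Run:
```python
from h import *
z=np.load('top.npz');p=z['p']
a=cv2.resize(p[205:305,185:285],None,fx=5.6,fy=5.6,interpolation=cv2.INTER_CUBIC)
save('cropc.png',a)
a=cv2.resize(p[195:315,350:450],None,fx=5,fy=5,interpolation=cv2.INTER_CUBIC)
save('croph.png',a)
for n,u,v in [('bigc',326,345),('small',193,345),('green',225,215),('house',565,370)]:
    print(n,atd('top',u/1.4,v/1.4))
o=get_obs();print(Rq(o['eef_rot']))
```

```text
bigc [0.54046549 0.1713291  0.0133211 ]
small [0.5353143  0.37894041 0.00561341]
green [0.74373262 0.34161857 0.00690746]
house [ 0.51037414 -0.19345196  0.03921658]
[[ 4.42897195e-01  8.96571996e-01 -8.55269058e-04]
 [ 8.96571409e-01 -4.42897923e-01 -1.06737855e-03]
 [-1.33577861e-03 -2.94070818e-04 -9.99999065e-01]]
```

View pics/cropc.png

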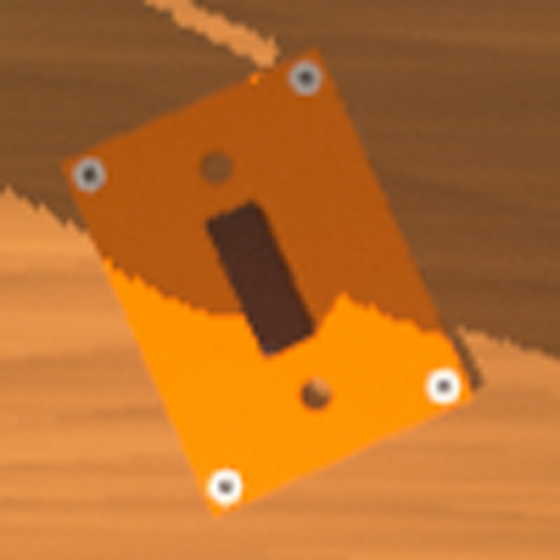

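View pics/croph.png

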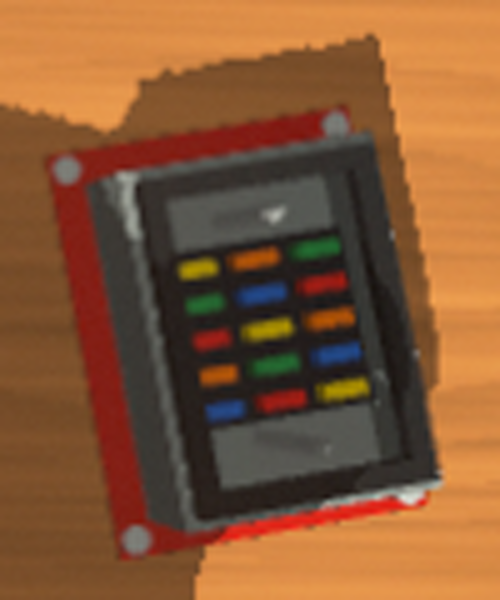

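The crop shows a large orange plate with a black rib and four light spots. Crop pixels: holes at (216,167) and (316,394), spots at (305,77), (89,174), (225,487) and (443,385). It is visibly larger than the other orange plate.

Run:
```python
from h import *
def c(U,V,s,ou,ov): return ((U+.5)/s-.5+ou,(V+.5)/s-.5+ov)
P=[atz('top',*c(U,V,5.6,185,205),0.008) for U,V in [(305,77),(89,174),(225,487),(443,385)]]
H=[atz('top',*c(U,V,5.6,185,205),0.008) for U,V in [(216,167),(316,394)]]
P=np.array(P);H=np.array(H);print(P,P.mean(0),H,H.mean(0),np.linalg.norm(H[0]-H[1]))
d=H[0]-H[1];print('yaw holes',np.degrees(np.arctan2(d[1],d[0])))
e=(P[0]-P[3])+(P[1]-P[2]);print('yaw spots',np.degrees(np.arctan2(e[1],e[0])), np.linalg.norm(P[0]-P[3]),np.linalg.norm(P[0]-P[1]))
Q=np.array([atz('top',*c(U,V,5,350,195),0.004) for U,V in [(67,170),(336,125),(411,494),(136,540)]])
S=np.array([atz('top',*c(U,V,5,350,195),0.004) for U,V in [(48,157),(350,107),(432,492),(120,558)]])
print(Q,Q.mean(0),S.mean(0))
for X in (Q,S):
    e=(X[0]-X[3])+(X[1]-X[2]);print(np.degrees(np.arctan2(e[1],e[0])),np.linalg.norm(X[0]-X[3]),np.linalg.norm(X[0]-X[1]))
C=(P.mean(0)+H.mean(0))/2
o=get_obs();A=Rq(o['eef_rot']);print('move tool xy',A.T@(np.array([C[0],C[1],0.13])-o['eef_pos']))
z=np.load('top.npz')
```

```text
[[0.60250652 0.16069803 0.008     ]
 [0.56226985 0.24329062 0.008     ]
 [0.44339194 0.18557226 0.008     ]
 [0.48420277 0.10306986 0.008     ]] [0.52309277 0.17315769 0.008     ] [[0.56629142 0.19402884 0.008     ]
 [0.47960809 0.15194005 0.008     ]] [0.52294976 0.17298444 0.008     ] 0.09636111991285673
yaw holes 25.898732646128405
yaw spots 25.934649094643717 0.13159324172464643 0.09187233385720993
[[ 0.58728976 -0.11421051  0.004     ]
 [ 0.61059266 -0.23614873  0.004     ]
 [ 0.44789448 -0.26760454  0.004     ]
 [ 0.42610652 -0.14492604  0.004     ]] [ 0.51797086 -0.19072246  0.004     ] [ 0.51973672 -0.19083565  0.004     ]
10.866155469997556 0.16408375760193844 0.12414488657336929
10.935892515903056 0.17754873246434946 0.13946131174005683
move tool xy [-0.18764184  0.39242075  0.10070879]
```

move_arm --increments '[{"tx":-0.008,"ty":0.017,"turn":-3},{"tx":-0.022,"ty":0.046,"turn":-7},{"tx":-0.037,"ty":0.078,"turn":-12},{"tx":-0.053,"ty":0.11,"tz":0.005,"turn":-17},{"tx":-0.069,"ty":0.144,"tz":0.01,"turn":-22},{"tx":-0.085,"ty":0.178,"tz":0.02,"turn":-27},{"tx":-0.101,"ty":0.211,"tz":0.03,"turn":-32},{"tx":-0.117,"ty":0.245,"tz":0.04,"turn":-37},{"tx":-0.133,"ty":0.278,"tz":0.05,"turn":-42},{"tx":-0.149,"ty":0.312,"tz":0.06,"turn":-46},{"tx":-0.164,"ty":0.343,"tz":0.07,"turn":-49},{"tx":-0.176,"ty":0.368,"tz":0.08,"turn":-51},{"tx":-0.184,"ty":0.385,"tz":0.085,"turn":-52.2},{"tx":-0.1875,"ty":0.3925,"tz":0.09,"turn":-52.2},{"tx":-0.1875,"ty":0.3925,"tz":0.09,"turn":-52.2},{"tx":-0.1875,"ty":0.3925,"tz":0.09,"turn":-52.2}]' --gripper 1.0

```text
validation failed for argument at $.in...
```

Run:
```python
from h import *
o=get_obs();print(o['eef_pos'],Rq(o['eef_rot']),o['q'],o['wrist_force'])
p,d=snap('wrist');save('wrist2.png',p,1.4)
```

```text
[0.25437999 0.51521521 0.23057345] [[ 4.42897195e-01  8.96571996e-01 -8.55269058e-04]
 [ 8.96571409e-01 -4.42897923e-01 -1.06737855e-03]
 [-1.33577861e-03 -2.94070818e-04 -9.99999065e-01]] [ 9.05685770e-01  1.81425125e-01  1.60775115e+00  1.45806745e-05
  1.35378407e+00 -2.06285553e-01] [-0.67378322  0.68932468  1.35876615]
```

View pics/wrist2.png

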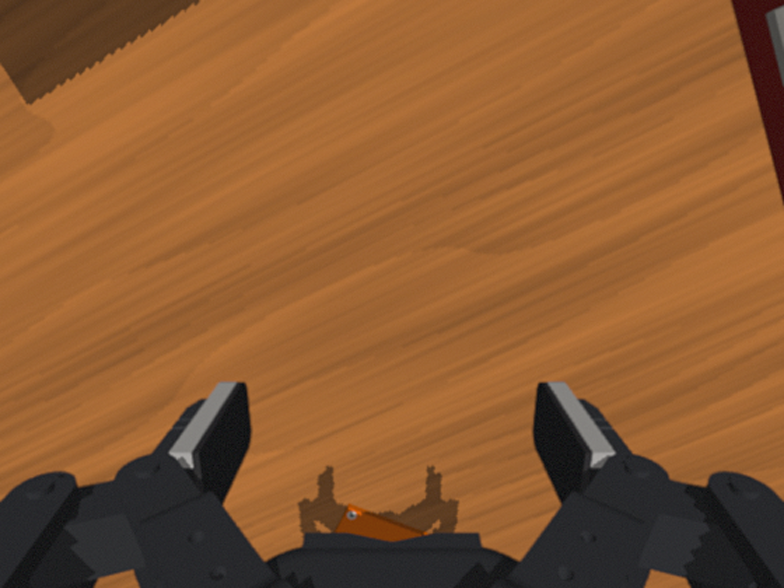

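The move was refused. Possibly each row needs all four keys, so I'm resending it complete.

move_arm --increments '[{"tx":-0.008,"ty":0.017,"tz":0.0,"turn":-3},{"tx":-0.022,"ty":0.046,"tz":0.0,"turn":-7},{"tx":-0.037,"ty":0.078,"tz":0.0,"turn":-12},{"tx":-0.053,"ty":0.11,"tz":0.005,"turn":-17},{"tx":-0.069,"ty":0.144,"tz":0.01,"turn":-22},{"tx":-0.085,"ty":0.178,"tz":0.02,"turn":-27},{"tx":-0.101,"ty":0.211,"tz":0.03,"turn":-32},{"tx":-0.117,"ty":0.245,"tz":0.04,"turn":-37},{"tx":-0.133,"ty":0.278,"tz":0.05,"turn":-42},{"tx":-0.149,"ty":0.312,"tz":0.06,"turn":-46},{"tx":-0.164,"ty":0.343,"tz":0.07,"turn":-49},{"tx":-0.176,"ty":0.368,"tz":0.08,"turn":-51},{"tx":-0.184,"ty":0.385,"tz":0.085,"turn":-52.2},{"tx":-0.1875,"ty":0.3925,"tz":0.09,"turn":-52.2},{"tx":-0.1875,"ty":0.3925,"tz":0.09,"turn":-52.2},{"tx":-0.1875,"ty":0.3925,"tz":0.09,"turn":-52.2}]' --gripper 1.0

```text
time_s: 1.53
eef_pos: [0.5229, 0.1739, 0.141]
eef_rot: [-0.001, 0.531, 0.847, -0.0]
wrist_force: [0.4, 0.7, -0.1]
opening: 0.998
```

Run:
```python
from h import *
o=get_obs();print(o['time_s'],o['eef_pos'],Rq(o['eef_rot']),o['q'],o['wrist_force'])
p,d=snap('wrist');save('wrist3.png',p,1.4)
```

```text
1.5333 [0.52292607 0.17394281 0.14095286] [[-4.35876868e-01  9.00005399e-01 -1.28002623e-03]
 [ 9.00005919e-01  4.35877562e-01  3.11226326e-04]
 [ 8.38040088e-04 -1.01637483e-03 -9.99999132e-01]] [ 1.05439850e-01  2.27823816e-01  1.74596673e+00  4.82643485e-04
  1.16904231e+00 -1.91655842e+00] [ 0.44398567  0.68979355 -0.05728284]
```

View pics/wrist3.png

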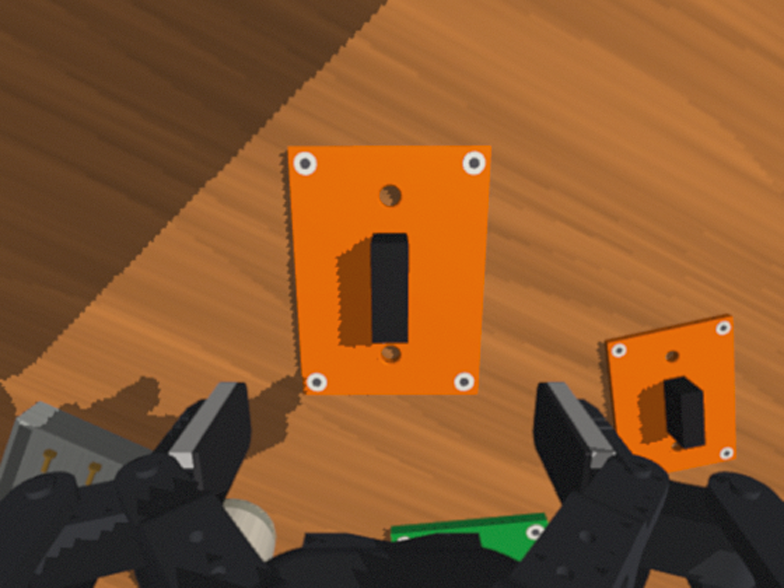

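The wrist picture shows the cover square to the jaws. Spots are at (305,163), (474,163), (464,382) and (317,382), and holes at (390,195) and (390,354).

Run:
```python
from h import *
def c(U,V): return ((U+.5)/1.4-.5,(V+.5)/1.4-.5)
P=np.array([atz('wrist',*c(U,V),0.008) for U,V in [(305,163),(474,163),(464,382),(317,382)]])
H=np.array([atz('wrist',*c(U,V),0.008) for U,V in [(390,195.5),(390,354)]])
print(P.mean(0),H.mean(0),H, np.linalg.norm(H[0]-H[1]))
e=(P[3]-P[0])+(P[2]-P[1]);print(np.degrees(np.arctan2(e[1],e[0])))
o=get_obs();A=Rq(o['eef_rot'])
print(A.T@(np.r_[(P.mean(0)+H.mean(0))[:2]/2,0.012]-o['eef_pos']),np.degrees(np.arctan2(A[1,0],A[0,0])))
```

```text
[0.52277812 0.17402569 0.008     ] [0.52209204 0.17366203 0.008     ] [[0.47908357 0.15288107 0.008     ]
 [0.5651005  0.194443   0.008     ]] 0.09553170599839327
26.042695996891343
[-0.0004476  -0.00062294  0.12934006] 115.91041161058914
```

move_arm --increments '[{"tx":0,"ty":0,"tz":0.008,"turn":0},{"tx":0,"ty":0,"tz":0.025,"turn":0},{"tx":0,"ty":0,"tz":0.045,"turn":0},{"tx":0,"ty":0,"tz":0.065,"turn":0},{"tx":0,"ty":0,"tz":0.085,"turn":0},{"tx":0,"ty":0,"tz":0.102,"turn":0},{"tx":0,"ty":0,"tz":0.115,"turn":0},{"tx":0,"ty":0,"tz":0.123,"turn":0},{"tx":0,"ty":0,"tz":0.127,"turn":0},{"tx":0,"ty":0,"tz":0.128,"turn":0},{"tx":0,"ty":0,"tz":0.128,"turn":0}]'

```text
time_s: 2.5
eef_pos: [0.5239, 0.1739, 0.0137]
eef_rot: [0.0, 0.53, 0.848, 0.0]
wrist_force: [-0.9, -0.1, 0.9]
opening: 1.004
```

move_arm --increments '[{"tx":0,"ty":0,"tz":0,"turn":0},{"tx":0,"ty":0,"tz":0,"turn":0},{"tx":0,"ty":0,"tz":0,"turn":0},{"tx":0,"ty":0,"tz":0,"turn":0},{"tx":0,"ty":0,"tz":0,"turn":0},{"tx":0,"ty":0,"tz":0,"turn":0},{"tx":0,"ty":0,"tz":0,"turn":0},{"tx":0,"ty":0,"tz":0,"turn":0},{"tx":0,"ty":0,"tz":0,"turn":0},{"tx":0,"ty":0,"tz":0,"turn":0},{"tx":0,"ty":0,"tz":0,"turn":0},{"tx":0,"ty":0,"tz":0,"turn":0}]' --gripper 0

```text
time_s: 3.5
eef_pos: [0.524, 0.1736, 0.0138]
eef_rot: [0.0, 0.531, 0.848, 0.0]
wrist_force: [-0.9, -0.6, 5.3]
opening: 0.221
```

move_arm --increments '[{"tx":0,"ty":0,"tz":-0.003,"turn":0},{"tx":0,"ty":0,"tz":-0.01,"turn":0},{"tx":0,"ty":0,"tz":-0.022,"turn":0},{"tx":0,"ty":0,"tz":-0.038,"turn":0},{"tx":0,"ty":0,"tz":-0.056,"turn":0},{"tx":0,"ty":0,"tz":-0.076,"turn":0},{"tx":0,"ty":0,"tz":-0.096,"turn":0},{"tx":0,"ty":0,"tz":-0.116,"turn":0},{"tx":0,"ty":0,"tz":-0.134,"turn":0},{"tx":0,"ty":0,"tz":-0.15,"turn":0},{"tx":0,"ty":0,"tz":-0.162,"turn":0},{"tx":0,"ty":0,"tz":-0.168,"turn":0},{"tx":0,"ty":0,"tz":-0.17,"turn":0},{"tx":0,"ty":0,"tz":-0.17,"turn":0},{"tx":0,"ty":0,"tz":-0.17,"turn":0},{"tx":0,"ty":0,"tz":-0.17,"turn":0}]'

```text
time_s: 4.83
eef_pos: [0.5227, 0.1735, 0.182]
eef_rot: [-0.001, 0.531, 0.848, -0.001]
wrist_force: [0.4, -0.1, -2.5]
opening: 0.222
```

Run:
```python
from h import *
o=get_obs();A=Rq(o['eef_rot']);print(o['time_s'],o['eef_pos'],o['wrist_force'],o['opening'],np.degrees(np.arctan2(A[1,0],A[0,0])))
p,d=snap('wrist');save('wrist4.png',p,1.4)
w=[]
for i in range(8):
    p,d=snap('top'); w.append(get_obs()['wrist_force'])
print(np.mean(w,0),np.std(w,0))
save('croph2.png',cv2.resize(p[185:315,340:460],None,fx=4.5,fy=4.5,interpolation=cv2.INTER_CUBIC))
np.savez('tophouse.npz',**np.load('top.npz'))
Rt=A.T@(np.array([0.5185,-0.1908,o['eef_pos'][2]])-o['eef_pos']);print(Rt)
p,d=snap('scene');save('scene4.png',p[200:320,50:180],5)
```

```text
4.8333 [0.52274923 0.17351172 0.18204898] [ 0.42491369 -0.09076041 -2.47662305] 0.22246907837599025 115.90988262472608
[-0.04441119 -0.02971347 -2.40675307] [0.46774652 0.43180798 0.42241114]
[-3.25835170e-01 -1.63010789e-01  1.03787029e-04]
```

View pics/wrist4.png

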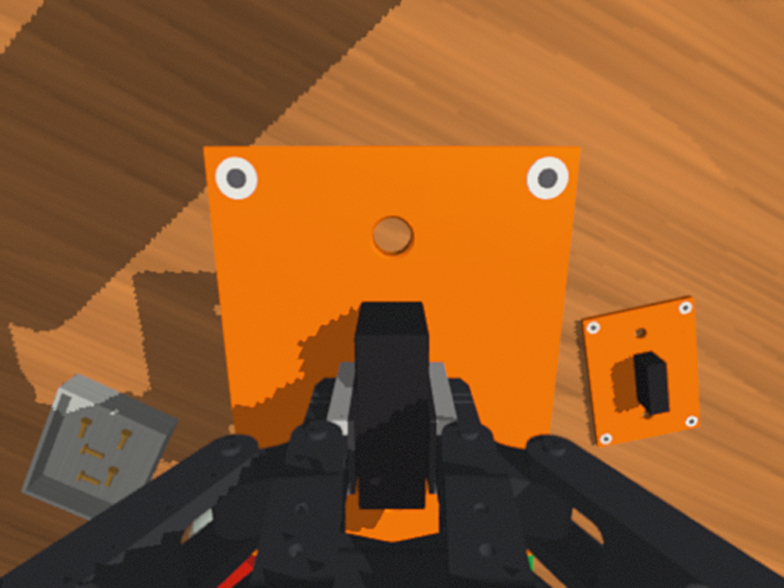

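View pics/croph2.png

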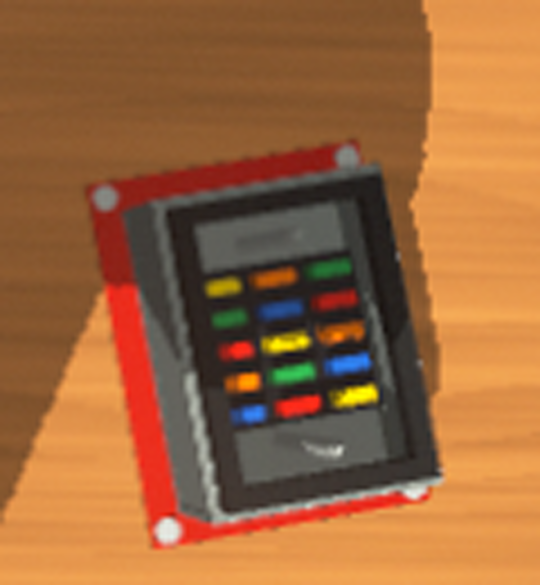

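View pics/scene4.png

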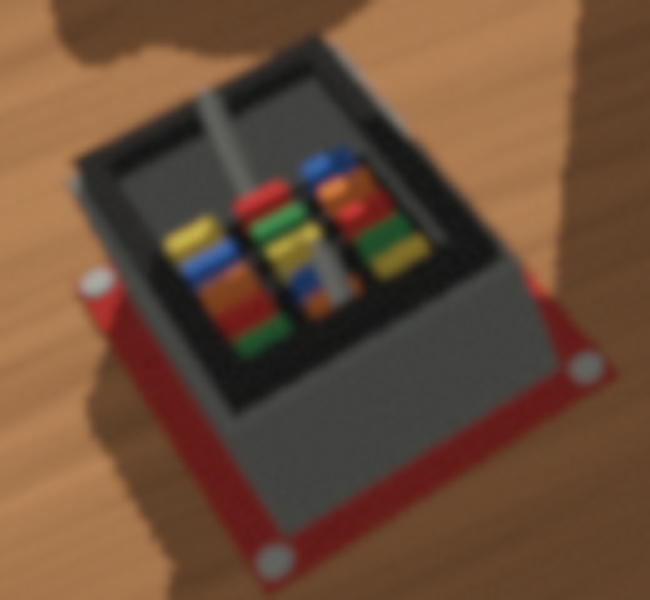

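In the wrist view the cover is in hand and centred on the fingers, with its visible hole at (392,235). The cover weighs about 2.4 N. In the scene crop the pin tips are at about (208,92) and (318,240), and in the top crop at about (300,232) and (342,450). I'll use these for the housing pose.

Run:
```python
from h import *
def c(U,V,s,ou,ov): return ((U+.5)/s-.5+ou,(V+.5)/s-.5+ov)
def show(nm,a,b):
    d=a-b
    print(nm,a[:2],b[:2],'mid',((a+b)/2)[:2],'len',np.linalg.norm(d),'yaw',np.degrees(np.arctan2(d[1],d[0])))
S=[atz('scene',*c(U,V,5,50,200),0.093) for U,V in [(208,92),(318,240)]]; show('scene tips',S[1],S[0])
T=[atz('tophouse',*c(U,V,4.5,340,185),0.093) for U,V in [(300,232),(342,450)]]; show('top tips',T[0],T[1])
Q=np.array([atz('tophouse',*c(U,V,4.5,340,185),0.004) for U,V in [(105,198),(347,157),(414,488),(168,530)]])
print('plate',Q.mean(0)); e=(Q[0]-Q[3])+(Q[1]-Q[2]);print(np.degrees(np.arctan2(e[1],e[0])))
F=np.array([atz('tophouse',*c(U,V,4.5,340,185),0.075) for U,V in [(166,211),(381,166),(437,477),(217,514)]])
print('seal',F.mean(0),[np.linalg.norm(F[i]-F[i-1]) for i in range(4)])
sp=np.array([atz('scene',*c(U,V,5,50,200),0.004) for U,V in [(97,282),(274,560),(586,367)]])
print('scene plate spots mid',(sp[0]+sp[2])/2)
o=get_obs();A=Rq(o['eef_rot'])
for zz in (0.174,0.176,0.178):
    h=atz('wrist',392/1.4,236/1.4,zz); sps=[atz('wrist',u/1.4,v/1.4,zz) for u,v in((237,178),(548,178))]
    print(zz,A.T@(h-o['eef_pos']),[A.T@(s-o['eef_pos']) for s in sps])
print(atd('wrist',280,140))
```

```text
scene tips [ 0.56733572 -0.17986356] [ 0.47593677 -0.19687402] mid [ 0.52163624 -0.18836879] len 0.09296840090106963 yaw 10.542822161409312
top tips [ 0.56641923 -0.18205885] [ 0.47081936 -0.19985497] mid [ 0.5186193  -0.19095691] len 0.0972421555198672 yaw 10.545035315159959
plate [ 0.51831949 -0.19062389  0.004     ]
10.934044322573358
seal [ 0.51849544 -0.18785542  0.075     ] [np.float64(0.13702159611998907), np.float64(0.10254637996933025), np.float64(0.14225391117858888), np.float64(0.10222456672054789)]
scene plate spots mid [ 0.51873757 -0.18947839  0.004     ]
0.174 [ 0.00130695 -0.04957512  0.00925555] [array([-0.04516112, -0.06718567,  0.00925667]), array([ 0.048104  , -0.06718347,  0.00925608])]
0.176 [ 0.00130171 -0.04994081  0.00725557] [array([-0.04454641, -0.06731641,  0.00725667]), array([ 0.04747442, -0.06731425,  0.00725609])]
0.178 [ 0.00129648 -0.05030651  0.00525559] [array([-0.0439317 , -0.06744716,  0.00525668]), array([ 0.04684485, -0.06744502,  0.0052561 ])]
[0.46723875 0.14771323 0.17541586]
```

move_arm --increments '[{"tx":-0.008,"ty":0,"tz":0,"turn":1},{"tx":-0.025,"ty":-0.001,"tz":0,"turn":2},{"tx":-0.05,"ty":-0.003,"tz":0,"turn":3},{"tx":-0.08,"ty":-0.004,"tz":0,"turn":4},{"tx":-0.11,"ty":-0.006,"tz":0,"turn":5},{"tx":-0.14,"ty":-0.007,"tz":0,"turn":6},{"tx":-0.17,"ty":-0.009,"tz":0,"turn":7},{"tx":-0.2,"ty":-0.01,"tz":0,"turn":8},{"tx":-0.23,"ty":-0.012,"tz":0,"turn":9},{"tx":-0.26,"ty":-0.014,"tz":0,"turn":10.5},{"tx":-0.29,"ty":-0.015,"tz":0,"turn":12},{"tx":-0.317,"ty":-0.017,"tz":0,"turn":13},{"tx":-0.34,"ty":-0.018,"tz":0,"turn":14},{"tx":-0.356,"ty":-0.019,"tz":0,"turn":15},{"tx":-0.362,"ty":-0.019,"tz":0,"turn":15},{"tx":-0.364,"ty":-0.019,"tz":0,"turn":15},{"tx":-0.364,"ty":-0.019,"tz":0,"turn":15},{"tx":-0.364,"ty":-0.019,"tz":0,"turn":15},{"tx":-0.364,"ty":-0.019,"tz":0,"turn":15}]'

```text
time_s: 6.92
eef_pos: [0.6652, -0.1608, 0.1833]
eef_rot: [-0.0, 0.636, 0.772, 0.0]
wrist_force: [-0.2, -0.3, -1.6]
opening: 0.224
```

Run:
```python
from h import *
o=get_obs();A=Rq(o['eef_rot']);print(o['time_s'],o['eef_pos'],o['wrist_force'],o['opening'],np.degrees(np.arctan2(A[1,0],A[0,0])))
p,d=snap('wrist');save('wrist5.png',p,1.4)
np.savez('w5.npz',**np.load('wrist.npz'))
```

```text
6.9167 [ 0.66523514 -0.16082543  0.1832923 ] [-0.2102498  -0.30781593 -1.60717008] 0.22370828199943815 100.98863998262559
```

View pics/wrist5.png

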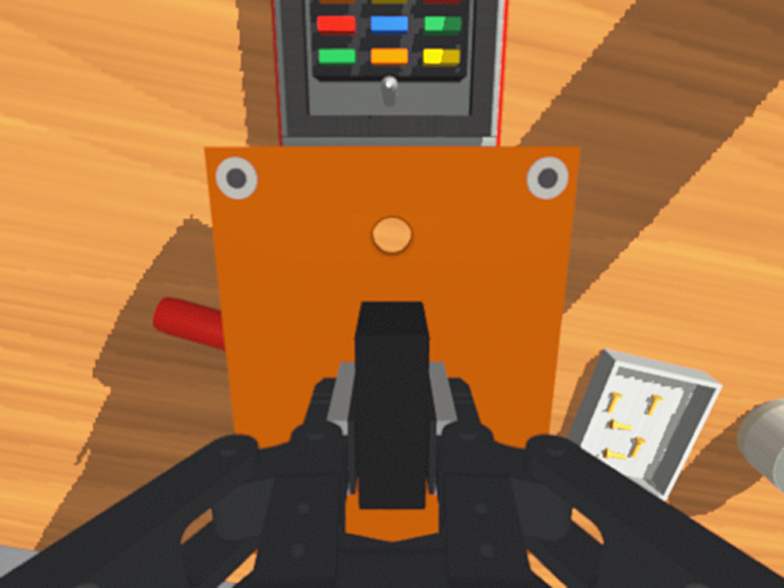

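The wrist picture shows the near pin with its tip near (390,82), the near seal edge along row 135, and the cover hole at (392,235). I'll enlarge that region.

Run:
```python
from h import *
p=np.load('w5.npz')['p'];save('w5crop.png',p[0:110,185:370],4.2)
```

```text
(no output)
```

View pics/w5crop.png

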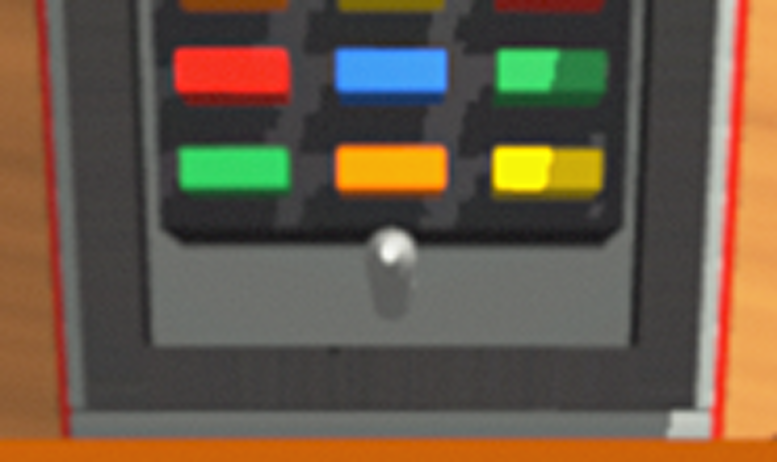

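Run:
```python
from h import *
def c(U,V,s=4.2,ou=185,ov=0): return ((U+.5)/s-.5+ou,(V+.5)/s-.5+ov)
o=get_obs();A=Rq(o['eef_rot']);E=o['eef_pos']
T=lambda P:(A.T@(P-E))[:2]*1000
for V in (238,246): 
    t=atz('w5',*c(391.5,V),0.093);print('tip',t,T(t))
L=[atz('w5',*c(U,V),0.075) for U,V in[(84,408),(698,408),(63,5),(714,5)]]
for l in L: print('seal',l,T(l))
e=L[2]-L[0]+L[3]-L[1];print('yaw tool y vs seal (deg)',[np.degrees(np.arctan2(*(T(L[i+2])-T(L[i])))) for i in (0,1)], np.degrees(np.arctan2(-e[1],-e[0])))
m=(L[0]+L[1])/2; print('near edge mid tool',T(m),'angle',np.degrees(np.arctan2(*(T(L[1])-T(L[0]))[::-1])))
h=atz('w5',392/1.4,236/1.4,E[2]-0.0137+0.008);print('hole',T(h))
print('cam',A.T@(np.load('w5.npz')['o']-E))
```

```text
tip [ 0.56362672 -0.18083927  0.093     ] [  -0.24072256 -103.62823621]
tip [ 0.56469407 -0.18063344  0.093     ] [  -0.24221132 -102.54121509]
seal [ 0.59619666 -0.22554489  0.075     ] [-50.34138192 -80.17944145]
seal [ 0.5771609  -0.12753585  0.075     ] [ 49.49914107 -80.17546558]
seal [ 0.53876747 -0.23640458  0.075     ] [ -50.04999764 -138.62564857]
seal [ 0.51994249 -0.13954852  0.075     ] [  48.6185124  -138.63464591]
yaw tool y vs seal (deg) [np.float64(179.714353562222), np.float64(-179.1369620638715)] 11.282463478359334
near edge mid tool [ -0.42112042 -80.17745352] angle 0.0022816437618279357
hole [  0.95019392 -49.54651954]
cam [ 0.00066262 -0.07676426 -0.1416395 ]
```

move_arm --increments '[{"tx":0,"ty":-0.004,"tz":0,"turn":0},{"tx":0,"ty":-0.014,"tz":0,"turn":0},{"tx":0,"ty":-0.03,"tz":0,"turn":0},{"tx":-0.0005,"ty":-0.05,"tz":0.003,"turn":0},{"tx":-0.001,"ty":-0.072,"tz":0.008,"turn":0},{"tx":-0.0012,"ty":-0.094,"tz":0.016,"turn":0},{"tx":-0.0012,"ty":-0.114,"tz":0.025,"turn":0},{"tx":-0.0012,"ty":-0.13,"tz":0.035,"turn":0},{"tx":-0.0012,"ty":-0.141,"tz":0.044,"turn":0},{"tx":-0.0012,"ty":-0.147,"tz":0.05,"turn":0},{"tx":-0.0012,"ty":-0.149,"tz":0.055,"turn":0},{"tx":-0.0012,"ty":-0.149,"tz":0.058,"turn":0},{"tx":-0.0012,"ty":-0.149,"tz":0.06,"turn":0},{"tx":-0.0012,"ty":-0.149,"tz":0.06,"turn":0},{"tx":-0.0012,"ty":-0.149,"tz":0.06,"turn":0},{"tx":-0.0012,"ty":-0.149,"tz":0.06,"turn":0}]'

```text
time_s: 8.3
eef_pos: [0.5201, -0.1915, 0.1237]
eef_rot: [0.0, 0.636, 0.771, 0.0]
wrist_force: [-0.5, 0.2, -1.4]
opening: 0.217
```

Run:
```python
from h import *
o=get_obs();A=Rq(o['eef_rot']);print(o['time_s'],o['eef_pos'],o['wrist_force'],o['opening'],np.degrees(np.arctan2(A[1,0],A[0,0])))
p,d=snap('wrist');save('wrist6.png',p[60:240,150:410],3)
t=atz('wrist',391.5/1.4,165,0.1)
snap('top');snap('scene');z=np.load('top.npz')['p'];save('top6.png',z[170:330,320:480],3.7)
z=np.load('scene.npz')['p'];save('scene6.png',z[150:320,30:200],3.5)
# predicted pixel of pin tip
```

```text
8.3 [ 0.52007568 -0.19148544  0.12365419] [-0.48534864  0.20644924 -1.35408084] 0.2168166532508248 100.93943049658294
```

View pics/wrist6.png

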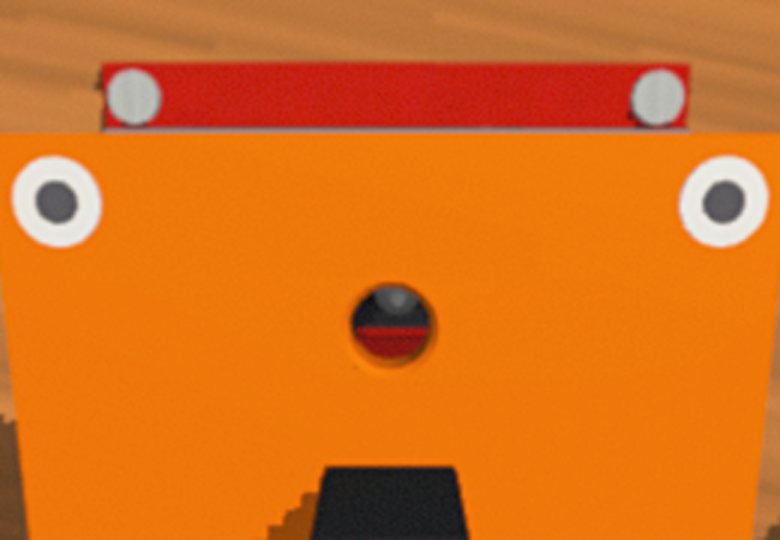

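View pics/scene6.png

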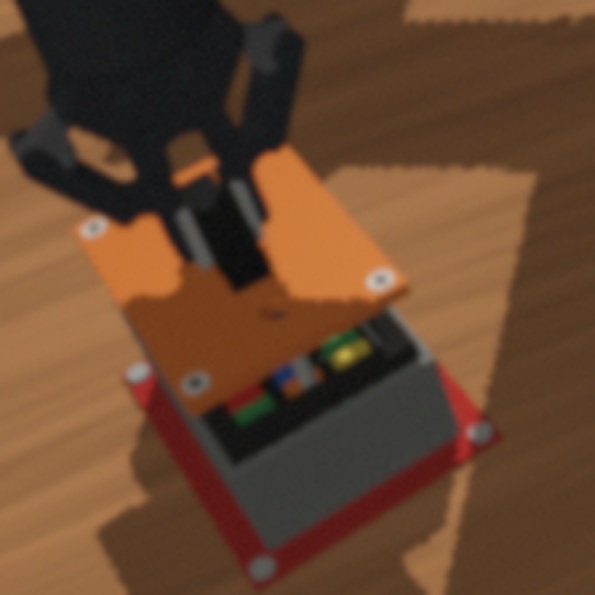

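View pics/top6.png

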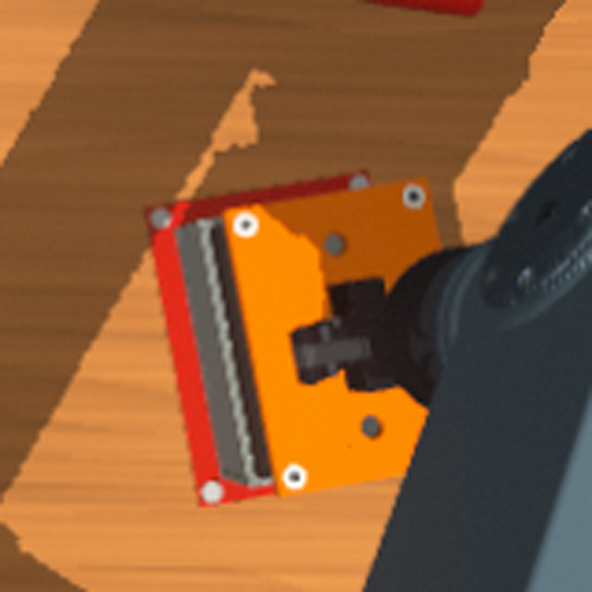

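Through the hole at crop (393,325) the pin tip shows at about (396,297), nearly centred sideways. I'll compare that with where an aligned tip should project.

```bash
cat >> h.py <<'E'
def proj(n,P):
    z=np.load(n+'.npz'); A=z['A']; q=A.T@(np.array(P)-z['o']); q=np.array([[q[0],-q[1],-q[2]]])
    return cv2.projectPoints(q,np.zeros(3),np.zeros(3),z['K'],np.array([float(z['k1']),0,0,0]))[0][0,0]
E
python3 - <<'E'
from h import *
def c(U,V): return ((U+.5)/3-.5+150,(V+.5)/3-.5+60)
def ic(p): return ((p[0]+.5-150)*3-.5,(p[1]+.5-60)*3-.5)
o=get_obs();A=Rq(o['eef_rot']);E=o['eef_pos'];T=lambda P:(A.T@(P-E))*1000
zt=E[2]-0.0137+0.008
h=atz('wrist',*c(393,325),zt);print('hole',T(h),h)
for s in ((57,202),(724,202)): print('spot',T(atz('wrist',*c(*s),zt)))
print('pred pin tip',ic(proj('wrist',[h[0],h[1],0.093])),'2mm left/forward', ic(proj('wrist',[h[0],h[1],0.093]+A[:,1]*0.002)))
b=[atz('wrist',*c(*s),0.004) for s in ((134,97),(658,97))];print('plate screws',[T(x) for x in b],'mid',T((b[0]+b[1])/2))
print('tip seen', T(atz('wrist',*c(396,300),0.093)),T(atz('wrist',*c(396,293),0.093)))
E
python3 - <<'E'
import sys;sys.path.insert(0,'.')
E
python3 -c "
from h import *
p=np.load('wrist.npz')['p'];save('w6hole.png',p[145:195,255:305],12)"
```

```text
hole [  1.09418443 -49.37362357   5.68253516] [ 0.47105616 -0.19979112  0.11782799]
spot [-45.19057949 -66.50565214   5.69193148]
spot [ 46.65094189 -66.53669994   5.66150012]
pred pin tip (np.float64(392.5470343909571), np.float64(297.5849283721502)) 2mm left/forward (np.float64(392.5334864153599), np.float64(309.6514252554838))
plate screws [array([-59.97812216, -83.13803067, 119.51907528]), array([ 64.27576751, -83.18937225, 119.47790097])] mid [  2.14882267 -83.16370146 119.49848812]
tip seen [  1.67234283 -48.9831798   30.51047589] [  1.66993558 -50.1389187   30.51007634]
```

View pics/w6hole.png

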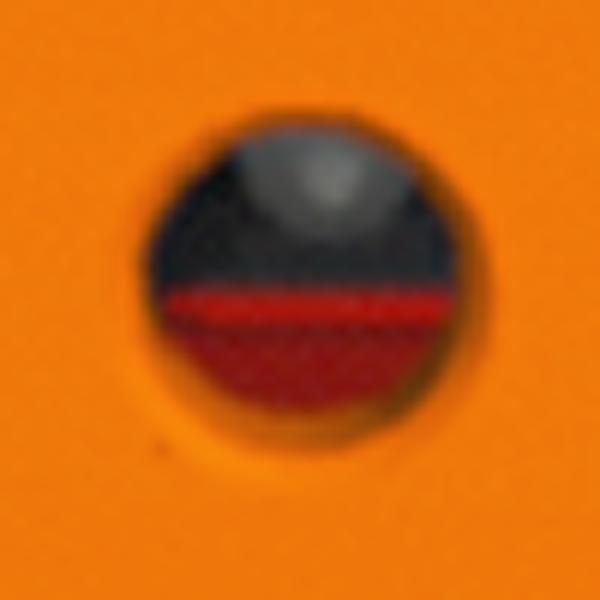

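move_arm --increments '[{"tx":0.0008,"ty":0,"tz":0.001,"turn":0},{"tx":0.0008,"ty":0,"tz":0.003,"turn":0},{"tx":0.0008,"ty":0,"tz":0.006,"turn":0},{"tx":0.0008,"ty":0,"tz":0.009,"turn":0},{"tx":0.0008,"ty":0,"tz":0.012,"turn":0},{"tx":0.0008,"ty":0,"tz":0.0145,"turn":0},{"tx":0.0008,"ty":0,"tz":0.017,"turn":0},{"tx":0.0008,"ty":0,"tz":0.0185,"turn":0},{"tx":0.0008,"ty":0,"tz":0.02,"turn":0},{"tx":0.0008,"ty":0,"tz":0.021,"turn":0},{"tx":0.0008,"ty":0,"tz":0.022,"turn":0},{"tx":0.0008,"ty":0,"tz":0.022,"turn":0},{"tx":0.0008,"ty":0,"tz":0.022,"turn":0}]'

```text
time_s: 9.53
eef_pos: [0.5193, -0.1907, 0.1013]
eef_rot: [0.0, 0.637, 0.771, 0.0]
wrist_force: [1.4, 0.5, -2.2]
opening: 0.223
```

Run:
```python
from h import *
o=get_obs();A=Rq(o['eef_rot']);print(o['time_s'],o['eef_pos'],o['wrist_force'],o['torque'],o['opening'],np.degrees(np.arctan2(A[1,0],A[0,0])))
p,d=snap('wrist');save('wrist7.png',p[100:220,215:345],6)
snap('top');z=np.load('top.npz')['p'];save('top7.png',z[200:300,370:450],6)
```

```text
9.5333 [ 0.51929422 -0.19068685  0.10131875] [ 1.35862544  0.52539426 -2.23434795] [ 0.00341098  0.01845081 -0.02988653] 0.22298185947169638 100.91362316750221
```

View pics/wrist7.png

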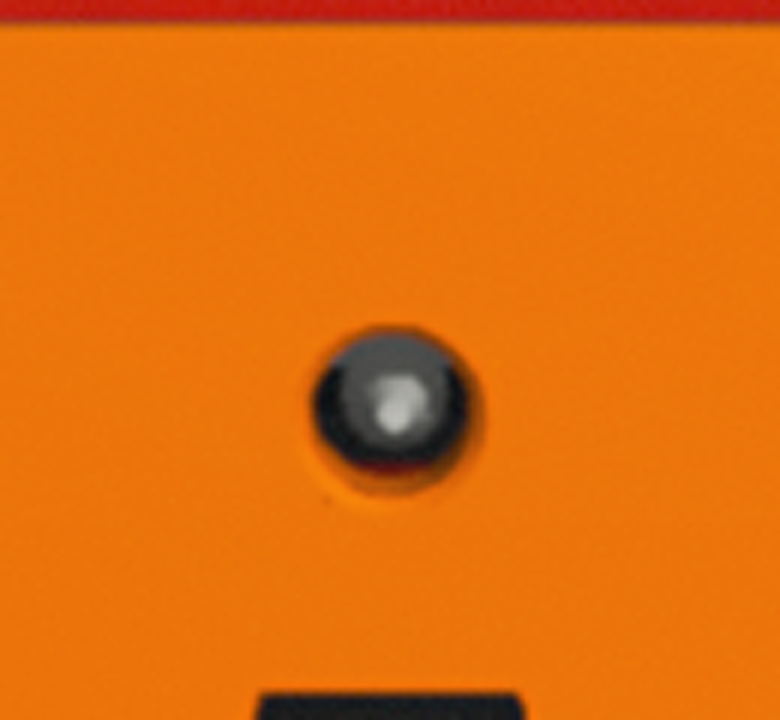

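View pics/top7.png

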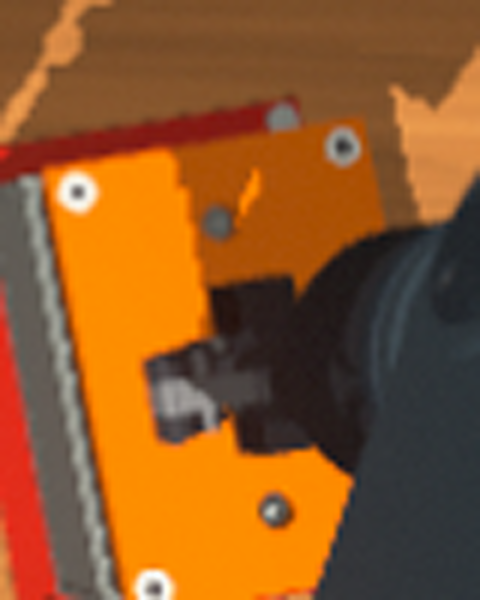

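Both pins have entered their holes, centred in the wrist view at (397,408). I'll keep lowering to just above the seal.

move_arm --increments '[{"tx":0,"ty":0,"tz":0.001,"turn":0},{"tx":0,"ty":0,"tz":0.0025,"turn":0},{"tx":0,"ty":0,"tz":0.004,"turn":0},{"tx":0,"ty":0,"tz":0.0055,"turn":0},{"tx":0,"ty":0,"tz":0.007,"turn":0},{"tx":0,"ty":0,"tz":0.008,"turn":0},{"tx":0,"ty":0,"tz":0.009,"turn":0},{"tx":0,"ty":0,"tz":0.01,"turn":0},{"tx":0,"ty":0,"tz":0.0105,"turn":0},{"tx":0,"ty":0,"tz":0.011,"turn":0},{"tx":0,"ty":0,"tz":0.011,"turn":0},{"tx":0,"ty":0,"tz":0.011,"turn":0}]'

```text
time_s: 10.63
eef_pos: [0.5193, -0.1907, 0.0903]
eef_rot: [0.0, 0.637, 0.771, -0.0]
wrist_force: [-0.3, -0.1, -2.2]
opening: 0.218
```

```bash
cat > f.py <<'E'
from h import *
w=[get_obs()['wrist_force']];t=[get_obs()['torque']]
for i in range(6):
    snap('wrist'); o=get_obs();w.append(o['wrist_force']);t.append(o['torque'])
A=Rq(o['eef_rot'])
print(o['time_s'],o['eef_pos'],'F',np.mean(w,0),'sd',np.std(w,0),'T',np.mean(t,0),o['opening'],'tilt',A[:,2])
E
python3 f.py
```

```text
10.9333 [ 0.5192806  -0.19071692  0.09032244] F [-0.26732894 -0.05545114 -2.06044507] sd [0.58292316 0.6824584  0.47912763] T [-0.02815741 -0.00266749 -0.00649021] 0.22278634394154667 tilt [ 4.14492031e-05 -4.81130323e-05 -9.99999998e-01]
```

move_arm --increments '[{"tx":0,"ty":0,"tz":0.0005,"turn":0},{"tx":0,"ty":0,"tz":0.001,"turn":0},{"tx":0,"ty":0,"tz":0.0015,"turn":0},{"tx":0,"ty":0,"tz":0.002,"turn":0},{"tx":0,"ty":0,"tz":0.0025,"turn":0},{"tx":0,"ty":0,"tz":0.003,"turn":0},{"tx":0,"ty":0,"tz":0.0035,"turn":0},{"tx":0,"ty":0,"tz":0.004,"turn":0},{"tx":0,"ty":0,"tz":0.004,"turn":0},{"tx":0,"ty":0,"tz":0.004,"turn":0}]'

```text
time_s: 11.77
eef_pos: [0.5193, -0.1907, 0.0865]
eef_rot: [0.0, 0.637, 0.771, -0.0]
wrist_force: [-3.1, 1.2, 3.0]
opening: 0.223
```

```bash
python3 f.py
```

```text
12.0667 [ 0.51928193 -0.19065956  0.08639441] F [-2.39073611  1.17519237  3.10272978] sd [0.48428511 0.71104617 0.20162506] T [ 0.17206334  0.38510237 -0.036776  ] 0.21964464147527324 tilt [ 3.05460541e-05  4.61226103e-06 -1.00000000e+00]
```

move_arm --increments '[{"tx":0,"ty":0,"tz":0.0005,"turn":0},{"tx":0,"ty":0,"tz":0.001,"turn":0},{"tx":0,"ty":0,"tz":0.0015,"turn":0},{"tx":0,"ty":0,"tz":0.002,"turn":0},{"tx":0,"ty":0,"tz":0.0025,"turn":0},{"tx":0,"ty":0,"tz":0.003,"turn":0},{"tx":0,"ty":0,"tz":0.0035,"turn":0},{"tx":0,"ty":0,"tz":0.0035,"turn":0},{"tx":0,"ty":0,"tz":0.0035,"turn":0},{"tx":0,"ty":0,"tz":0.0035,"turn":0}]'

```text
time_s: 12.9
eef_pos: [0.5193, -0.1907, 0.0836]
eef_rot: [0.0, 0.637, 0.771, -0.0]
wrist_force: [-5.1, 2.6, 10.6]
opening: 0.221
```

```bash
python3 f.py
python3 - <<'E'
from h import *
p=np.load('wrist.npz')['p'];save('wrist8.png',p[60:240,150:410],3)
snap('scene');z=np.load('scene.npz')['p'];save('scene8.png',z[150:320,30:200],3.5)
snap('top');z=np.load('top.npz')['p'];save('top8.png',z[190:310,350:460],5)
E
```

```text
13.2 [ 0.51937098 -0.19074694  0.08360569] F [-5.30873236  2.74646153 10.07729707] sd [0.53423551 0.68386084 0.37282446] T [ 0.41501456  0.81872681 -0.02030278] 0.22061926685793906 tilt [ 8.24784555e-05 -1.53841470e-04 -9.99999985e-01]
```

View pics/wrist8.png

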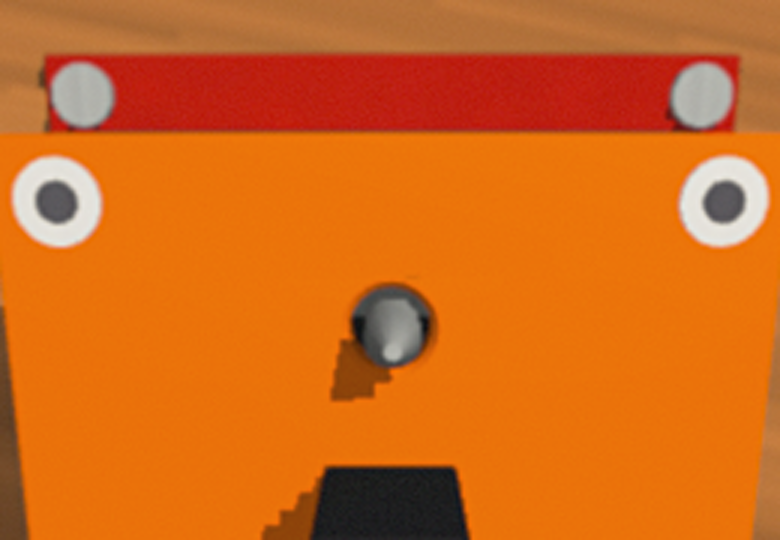

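View pics/scene8.png

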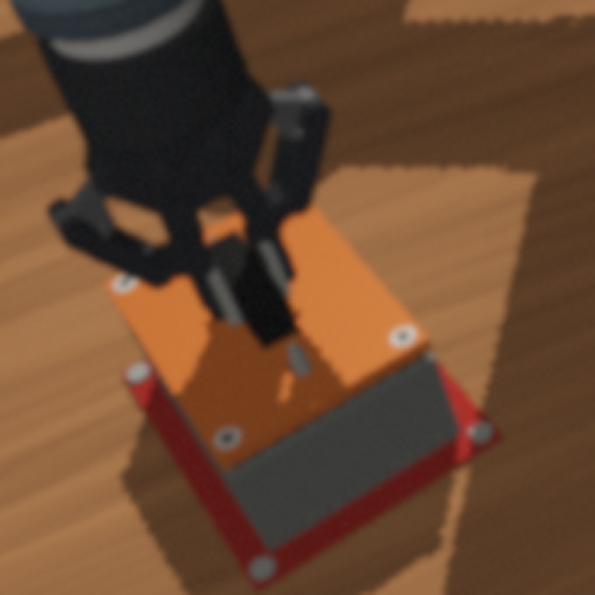

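View pics/top8.png

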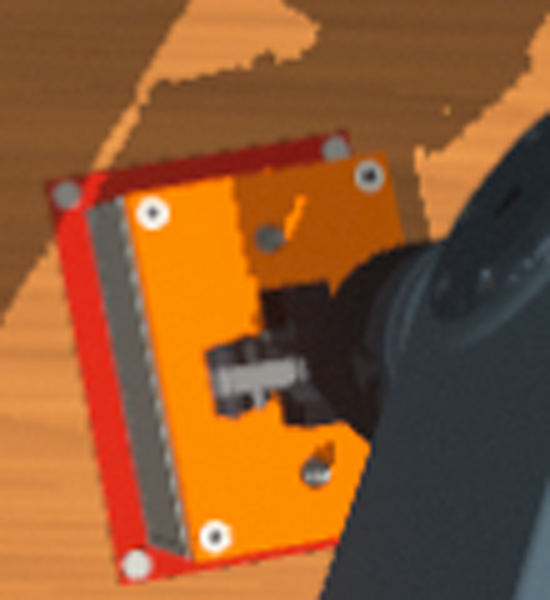

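The cover is seated, with both pins through the holes and lying square. Seal load is about 12.3 N by force, and the 4.9 mm of travel agrees. I'll go 1 mm further and hold.

move_arm --increments '[{"tx":0,"ty":0,"tz":0.0003,"turn":0},{"tx":0,"ty":0,"tz":0.0006,"turn":0},{"tx":0,"ty":0,"tz":0.001,"turn":0},{"tx":0,"ty":0,"tz":0.001,"turn":0},{"tx":0,"ty":0,"tz":0.001,"turn":0},{"tx":0,"ty":0,"tz":0.001,"turn":0},{"tx":0,"ty":0,"tz":0.001,"turn":0},{"tx":0,"ty":0,"tz":0.001,"turn":0},{"tx":0,"ty":0,"tz":0.001,"turn":0},{"tx":0,"ty":0,"tz":0.001,"turn":0},{"tx":0,"ty":0,"tz":0.001,"turn":0},{"tx":0,"ty":0,"tz":0.001,"turn":0},{"tx":0,"ty":0,"tz":0.001,"turn":0},{"tx":0,"ty":0,"tz":0.001,"turn":0},{"tx":0,"ty":0,"tz":0.001,"turn":0},{"tx":0,"ty":0,"tz":0.001,"turn":0},{"tx":0,"ty":0,"tz":0.001,"turn":0},{"tx":0,"ty":0,"tz":0.001,"turn":0},{"tx":0,"ty":0,"tz":0.001,"turn":0},{"tx":0,"ty":0,"tz":0.001,"turn":0}]'

```text
time_s: 14.97
eef_pos: [0.5193, -0.1907, 0.0828]
eef_rot: [0.0, 0.637, 0.771, -0.0]
wrist_force: [-6.2, 3.4, 11.9]
opening: 0.223
```

```bash
python3 f.py
python3 - <<'E'
from h import *
p=np.load('wrist.npz')['p'];save('wrist9.png',p,1)
zt=get_obs()['eef_pos'][2]-0.0137+0.008
# plane fit to the orange plate from wrist depth
z=np.load('wrist.npz');pp=z['p'].astype(int);d=z['d']
m=(pp[:,:,0]>180)&(pp[:,:,1]>80)&(pp[:,:,1]<140)&(pp[:,:,2]<60)&(d>0)
m[:120]=0;m[:, :165]=0;m[:,400:]=0;m[300:]=0
v,u=np.nonzero(m);i=np.random.default_rng(0).choice(len(u),1500,False)
P=np.array([atd('wrist',u[k],v[k]) for k in i[:600]])
med=np.median(P[:,2]);P=P[abs(P[:,2]-med)<.004]
c=np.linalg.lstsq(np.c_[P[:,:2],np.ones(len(P))],P[:,2],rcond=None)[0];print('slopes',c[:2],'z top',med,'exp',zt,len(P))
E
```

```text
15.2667 [ 0.51936408 -0.19073023  0.08284004] F [-5.86966744  3.22695213 12.0863105 ] sd [0.43357333 0.29860912 0.29388359] T [ 0.51235008  0.94376536 -0.00653005] 0.2186583029931476 tilt [ 5.32606266e-05 -1.69319644e-04 -9.99999984e-01]
slopes [-0.0004537  -0.00067993] z top 0.07612791386288792 exp 0.07714003534073904 600
```

View pics/wrist9.png

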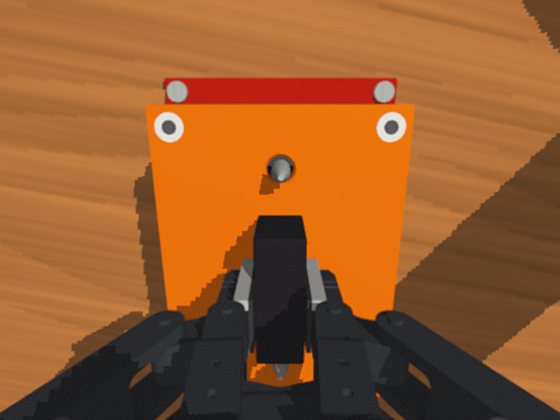

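The depth fit shows the plate level (slopes under 0.001), and load is about 14.3 N. I'll hold a little longer to confirm it stays steady.

move_arm --increments '[{"tx":0,"ty":0,"tz":0,"turn":0},{"tx":0,"ty":0,"tz":0,"turn":0},{"tx":0,"ty":0,"tz":0,"turn":0},{"tx":0,"ty":0,"tz":0,"turn":0},{"tx":0,"ty":0,"tz":0,"turn":0},{"tx":0,"ty":0,"tz":0,"turn":0},{"tx":0,"ty":0,"tz":0,"turn":0},{"tx":0,"ty":0,"tz":0,"turn":0},{"tx":0,"ty":0,"tz":0,"turn":0},{"tx":0,"ty":0,"tz":0,"turn":0},{"tx":0,"ty":0,"tz":0,"turn":0},{"tx":0,"ty":0,"tz":0,"turn":0},{"tx":0,"ty":0,"tz":0,"turn":0},{"tx":0,"ty":0,"tz":0,"turn":0},{"tx":0,"ty":0,"tz":0,"turn":0},{"tx":0,"ty":0,"tz":0,"turn":0},{"tx":0,"ty":0,"tz":0,"turn":0},{"tx":0,"ty":0,"tz":0,"turn":0},{"tx":0,"ty":0,"tz":0,"turn":0},{"tx":0,"ty":0,"tz":0,"turn":0}]'

```text
time_s: 16.93
eef_pos: [0.5194, -0.1907, 0.0828]
eef_rot: [0.0, 0.637, 0.771, -0.0]
wrist_force: [-6.4, 3.0, 12.0]
opening: 0.222
```

```bash
python3 f.py; python3 -c "
from h import *
print(workorder.hand_in())"
```

```text
17.2333 [ 0.51935507 -0.19073846  0.08281423] F [-5.86557091  2.87692667 12.01346708] sd [0.31228234 0.25784865 0.45591229] T [ 0.49041688  0.96957747 -0.02708245] 0.22336308956718745 tilt [ 2.68245546e-05 -1.69611903e-04 -9.99999985e-01]
the job is handed in; nothing more can be done
None
```

I picked up the large orange cover by its rib and lowered it over both pins onto the seal. I then pressed it down and handed the job in at about 17 s with the grip still holding.

**Last checks**
- **Load:** about 14.2 N on the seal (12.0 N at the wrist plus about 2.2 N cover weight). The 5.7 mm of seal travel agrees, and the load stayed steady for over 2 s.
- **Seating:** the pictures showed both pins through their holes and the cover square to the box. The depth fit gave slopes below 0.001.

**Open points**
- **Sideways force:** about 6.5 N remained at the wrist, growing in step with the load. It is probably friction or light contact with a pin, and I left it alone.
- **Height:** the depth picture put the cover about 1 mm lower than the arm pose did. That would mean about 17 N, still within 10 to 20 N.

I did not knowingly touch the screwdriver, tray or jar, and took no final picture of them.

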